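# Pack the sawn blanks and close the kit box

## Task

Pack the three good sawn blanks into the grey kit box, each lying flat and lengthwise along the middle of its own mat: brass on the yellow mat, aluminium on the blue, copper on the red. Leave the two rejects (the aluminium bar with one end sawn at a slant and the short brass offcut) where they lie on the bench. When all three are in, set the lid on the box so that it is seated flat all round.

Things in the scene. Friction and masses are not known exactly. Their poses are not given: they have to be found in the camera images.
- kit_box: Grey open box, fixed to the bench, 100 (its x) x 224 (its y) x 50 mm high outside; walls 4 mm, inner floor 4 mm above its underside, inside 92 x 216 mm. Origin: centre of the underside, at bench height; z up. It holds three mats side by side along its y, at -62, 0 and +62 mm in any order.
- mat_yellow: Yellow mat for the brass blank, fixed on the floor of the box, 84 (its x) x 44 (its y) x 2 mm thick. Origin: centre of its underside, 4 mm above the bench; its x is the box's x, the long way of the mat.
- mat_blue: Blue mat for the aluminium blank; same size and axes as the yellow mat.
- mat_red: Red mat for the copper blank; same size and axes as the yellow mat.
- brass_blank: Good blank: yellow brass hexagonal bar 70 mm long (its x), lying on a flat, 28 mm high, 32 mm wide over the corners (its y); about 0.4 kg. Origin: centre of the underside.
- alu_blank: Good blank: silvery aluminium square bar with both ends sawn square, 70 (its x) x 30 (its y) x 30 mm high; about 0.17 kg. Origin: centre of the underside.
- copper_blank: Good blank: reddish copper flat bar, 70 (its x) x 30 (its y) x 20 mm high; about 0.37 kg. Origin: centre of the underside.
- alu_mitred: Reject, to be left alone: aluminium square bar 30 x 30 mm like the good one, but one end sawn at 45 degrees seen from above, one side 75 and the other 45 mm long. Along its x it runs from -35 to +40 mm. Origin on its underside.
- brass_offcut: Reject, to be left alone: brass hexagonal bar like the good one but only 36 mm long (its x), 28 mm high. Origin: centre of the underside.
- lid: Loose lid, upright on the bench: silvery plate 108 (its x) x 232 (y) x 5 mm, on a 78 x 202 x 8 mm plug that enters the box with 7 mm play all round; 0.35 kg. Origin: centre of the plug's underside; seated it is 42 mm above the box's origin. Plate 8 to 13 mm above the origin; in its middle a solid black handle 18 (x) x 80 (y) mm, 13 to 47 mm above the origin. Either way round fits.
Not all that is in view belongs to the job. What is shaped like the alu_blank but black or green is not meant.

How it is judged:
By the outcome, as a careful person would: the job done as asked, in the order asked, and still so for the second after the job is handed in, with the robot touching nothing.
It also fails if it takes over 109 s, if anything falls off the work surface, if the arm or the gripper's body presses on something with over 40 N, if the wrist force passes 120 N, or if a joint passes its speed limit or range.

## Robot

A 6-joint arm with a two-finger parallel gripper is mounted at the origin on the work surface. World frame = base frame: x ahead of the robot, y to its left, z up, the work surface at z = 0. Lengths are in m, angles in degrees, forces in N, time in s.
With the tool pointing down it reaches from about 0.3 to 0.75 m from the base axis. Payload 8.5 kg.
Tool frame: the origin (TCP) lies on the centre line of the jaws, within the pads' length; the fingertips stand 14 mm ahead of it and the grasp point (between the pads) lies 5 mm behind it; z points along the fingers, x is the direction in which the jaws open and shut, and the axes are right-handed (so a half turn about z gives the same grasp; the last joint's range is limited). The gripper opens to 85 mm and grips with 20 to 120 N. Pads are 22 mm wide; open, the fingers measure 114 mm over their backs; the gripper's body (76 mm by 85 mm) begins 54 mm behind the grasp point. The pads swing forward as they close: fully open they stand 13 mm farther back than shut.
Start: joints at [60.143, 21.807, 74.336, -0, 83.858, -12.336], TCP at [0.166, 0.524, 0.245] pointing down, gripper open.
Joint ranges: [-178.18, 178.18], [-50.72, 133.34], [12.68, 142.11], [-81.47, 261.47], [9.98, 163.14], [-165.26, 165.26]. Speed limits (degrees/s): [136.94, 136.94, 180, 180, 180, 180].

## Interface

Orientations are given as a 3x3 rotation matrix whose columns are the frame's x, y, z axes.
In Python, from rig import * gives the robot as it stands.
- The arm moves only by the shell command python3 -m crank 'ROWS' [FORCE]. ROWS is JSON, one flat list of numbers, 7 for each row, row after row: the turn, a rotation vector about the world's x, y, z in rad, then the shift along the world's x, y, z in m, then the opening in per cent of the stroke, from 0 (shut) to 100 (fully open). A call has 1 to 20 rows; each row shifts and turns the commanded pose from where the row before left it; what a row does not reach is not made up. A row lasts 1/10 s, in which the tool goes at most 50 mm and 8.59 degrees, less where a joint would pass 70% of its speed; a pose out of reach is approached as far as the arm can. A call is refused whole if a number of a shift passes 0.05 or a number of a turn 0.15, either way. A call with a gripper value outside its range is refused whole. The fingers move at their own pace and stop on an object; FORCE is the grip in N (left out, the last holds). Time passes only in rows, so rows that do not move let the fingers close. It gives the time, the measured TCP pose, the force and the opening at its end, in the units of the state.
- observe(): the state, without advancing time (a new reading comes with each control period).
- get_image(name): name is "side" or "top" or "wrist"; returns a dict with "frame" (384x512x3 uint8, red, green, blue), "fov_y" (degrees; the focal length in pixels is half the picture's height over the tangent of half this angle, whatever the lens; pixels are square), "cx", "cy" (the principal point, pixels), "world_to_cam" (4x4, takes a point from world to camera coordinates). Camera axes: x right, y up, looking along -z (the intrinsics and any distortion apply to the point x, -y, -z); pixel columns grow to the right and rows downward; lengths in m; the calibration is good to about 2 mm. A picture is of the moment at which its call begins. There is no depth.
- close_job(): hands the job in, once; it reports no verdict.
The state is a dict: "time_s": time; "q": joint angles; "qvel": joint speeds; "joint_efforts": joint torques, N m; "position": TCP position; "tool_rot": TCP orientation; "ft_force": force on the tool from outside, world axes, zero at the start; "wrist_torque": the same for the moment, N m; "grip_width": finger opening in m.
Only numpy, scipy, OpenCV 4.12 (cv2) and the standard library are available. Lean on these libraries where they do the work, as an engineer would, in place of code of your own. Each camera call takes 0.05 s, during which the arm holds its last target. There are 200 camera calls.

## Working session

There is one attempt and no reset: what is moved stays moved. The work goes in short steps, Python scripts to look and compute and a shell command to move; the robot and the scene stay as the last step left them, time stands still between calls to the robot, and variables do not carry over. Pictures are saved under pics/ and viewed, about 12 in all and at most 16, crops included, and the job is handed in when it is done.

```bash
ls; mkdir -p pics
python3 - <<'E'
from rig import *
import cv2,numpy as np
s=observe(); print({k:np.round(v,3).tolist() for k,v in s.items()})
for n in ("top","side","wrist"):
    g=get_image(n); cv2.imwrite(f"pics/{n}0.png",g["frame"][:,:,::-1]); print(n,g.keys(),g["fov_y"],g["cx"],g["cy"]); print(np.round(g["world_to_cam"],3).tolist())
E
```

```text
pics
{'time_s': 0.0, 'q': [60.143, 21.839, 74.385, 0.001, 83.86, -12.337], 'qvel': [-0.013, -0.006, 0.0, 0.059, 0.041, 0.02], 'joint_efforts': [-0.0, -44.844, -23.128, -0.0, 0.005, -0.0], 'position': [0.165, 0.524, 0.245], 'tool_rot': [[0.301, 0.954, -0.001], [0.954, -0.301, -0.001], [-0.001, -0.0, -1.0]], 'ft_force': [-0.401, 0.56, 0.527], 'wrist_torque': [0.041, -0.045, 0.054], 'grip_width': 0.085}
top dict_keys(['frame', 'fov_y', 'cx', 'cy', 'world_to_cam']) 44.23759357462032 248.28912756699282 194.71763875183333
[[-0.003, -1.0, -0.012, 0.059], [0.994, -0.004, 0.111, -0.508], [-0.111, -0.012, 0.994, -1.398], [0.0, 0.0, 0.0, 1.0]]
side dict_keys(['frame', 'fov_y', 'cx', 'cy', 'world_to_cam']) 57.149280535806895 256.69065161280037 190.81511880607607
[[0.783, -0.622, -0.001, -0.358], [0.385, 0.482, 0.787, -0.249], [-0.489, -0.616, 0.617, -0.562], [0.0, 0.0, 0.0, 1.0]]
wrist dict_keys(['frame', 'fov_y', 'cx', 'cy', 'world_to_cam']) 60.63531383559769 255.45977538930885 196.4741190300978
[[0.301, 0.953, 0.0, -0.552], [-0.919, 0.291, -0.265, 0.034], [-0.252, 0.08, 0.964, -0.377], [0.0, 0.0, 0.0, 1.0]]
```

View pics/top0.png

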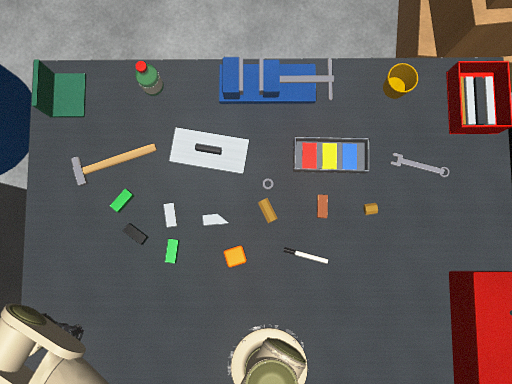

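View pics/side0.png

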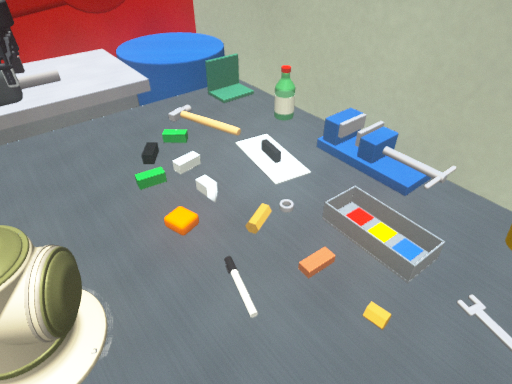

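The `top0` picture shows:
- **Box:** (331,155), with mats red (310,155), yellow (330,155) and blue (350,155).
- **Lid:** (209,150).
- **Aluminium candidates:** white bar (170,215) with square ends, white bar (215,219) with a slanted end, black (135,233), green (121,200) and green (172,251).
- **Brass candidates:** (267,210) long and (371,209) short.
- **Copper candidates:** (323,206); the orange block at (235,256) is no bar.

I choose (170,215), (267,210) and (323,206), and check them in a crop with measurements.

```bash
cat > h.py <<'E'
import numpy as np, cv2
from rig import *
HSV={'white':((0,0,150),(180,40,255)),'brass':((14,110,60),(24,255,255)),'copper':((4,90,60),(12,215,235)),
 'red':((0,190,90),(4,255,255)),'yellow':((26,150,90),(34,255,255)),'blue':((100,120,90),(118,255,255)),'black':((0,0,0),(180,255,45)),'grey':((0,0,85),(180,40,150))}
def shot(n,save=None):
    g=get_image(n)
    if save: cv2.imwrite(f'pics/{save}.png',g['frame'][:,:,::-1])
    return g
def plane(g,uv,z):
    uv=np.atleast_2d(np.asarray(uv,float)); f=g['frame'].shape[0]/2/np.tan(np.radians(g['fov_y']/2))
    d=np.c_[(uv[:,0]-g['cx'])/f,-(uv[:,1]-g['cy'])/f,-np.ones(len(uv))]
    W=np.array(g['world_to_cam']); R=W[:3,:3]; c=-R.T@W[:3,3]; d=d@R
    return c+d*((z-c[2])/d[:,2])[:,None]
def proj(g,p):
    f=g['frame'].shape[0]/2/np.tan(np.radians(g['fov_y']/2)); W=np.array(g['world_to_cam'])
    q=np.atleast_2d(p)@W[:3,:3].T+W[:3,3]; return np.c_[g['cx']-f*q[:,0]/q[:,2],g['cy']+f*q[:,1]/q[:,2]]
def blobs(g,col,z,amin=60,vmin=None,roi=None):
    """minAreaRect of each blob of a colour, corners cast on height z: pixel, centre, sizes, long-axis angle"""
    lo,hi=HSV[col]; lo=list(lo)
    if vmin: lo[2]=vmin
    m=cv2.inRange(cv2.cvtColor(g['frame'],cv2.COLOR_RGB2HSV),tuple(lo),hi)
    if roi: k=np.zeros_like(m); k[roi[1]:roi[3],roi[0]:roi[2]]=255; m&=k
    m=cv2.morphologyEx(m,cv2.MORPH_OPEN,np.ones((2,2)))
    out=[]
    for c in cv2.findContours(m,cv2.RETR_EXTERNAL,cv2.CHAIN_APPROX_NONE)[0]:
        if cv2.contourArea(c)<amin: continue
        P=plane(g,c[:,0]+0.0,z)[:,:2]*1000
        (x,y),(a,b),t=cv2.minAreaRect(P.astype(np.float32))
        if a<b: a,b,t=b,a,t+90
        t=(t+90)%180-90
        uv=c[:,0].mean(0); i=tuple(uv.astype(int)[::-1])
        out.append((x,y,a,b,t)); print(f'{col:7s} px {uv.round(0)} centre {x:.1f} {y:.1f} size {a:.1f}x{b:.1f} ang {t:.1f} area {cv2.contourArea(c):.0f}')
    return out
E
python3 - <<'E'
from h import *
g=shot('top','top1'); f=g['frame']
hsv=cv2.cvtColor(f,cv2.COLOR_RGB2HSV)
for p in [(170,215),(215,219),(267,210),(323,206),(371,209),(235,256),(310,155),(330,155),(350,155),(190,140),(208,149),(297,150)]: print(p,hsv[p[1],p[0]])
blobs(g,'white',.03);blobs(g,'brass',.028);blobs(g,'copper',.02)
for c in('red','yellow','blue'): blobs(g,c,.006)
print('box corners z50',plane(g,[(294,138),(368,138),(369,171),(295,171)],.05).round(3).tolist())
cv2.imwrite('pics/crop1.png',cv2.resize(f[125:275,100:400,::-1],None,fx=2.6,fy=2.6,interpolation=cv2.INTER_CUBIC))
E
```

```text
(170, 215) [ 93  10 227]
(215, 219) [ 94   8 226]
(267, 210) [ 20 164 197]
(323, 206) [ 10 157 190]
(371, 209) [ 20 165 204]
(235, 256) [ 21 196 244]
(310, 155) [  2 189 244]
(330, 155) [ 30 201 245]
(350, 155) [107 164 242]
(190, 140) [ 98   9 230]
(208, 149) [138  12 106]
(297, 150) [105  17 146]
white   px [275. 338.] centre 88.2 -21.6 size 114.5x26.6 ang 84.8 area 138
white   px [  7. 344.] centre 73.2 765.0 size 81.8x17.4 ang -32.5 area 102
white   px [312. 258.] centre 319.8 -131.6 size 98.7x12.9 ang 75.0 area 112
white   px [214. 221.] centre 432.7 155.8 size 69.1x30.1 ang -89.6 area 178
white   px [171. 215.] centre 447.0 291.1 size 69.6x30.1 ang 8.9 area 201
white   px [ 79. 171.] centre 583.1 574.2 size 84.9x23.3 ang 18.8 area 170
white   px [ 18. 175.] centre 580.1 771.5 size 101.8x85.2 ang -0.5 area 475
white   px [416. 165.] centre 590.6 -457.4 size 157.8x35.3 ang 71.1 area 226
white   px [210. 151.] centre 643.5 174.4 size 228.9x107.0 ang 80.0 area 2480
white   px [491. 101.] centre 794.7 -687.1 size 145.2x21.8 ang -0.0 area 282
white   px [471. 101.] centre 795.1 -627.
[... 898 characters left out ...]
07.] centre 472.7 -168.5 size 70.0x30.2 ang -1.2 area 212
red     px [494. 327.] centre 114.1 -664.0 size 322.7x109.9 ang -3.2 area 3768
red     px [485. 127.] centre 720.7 -676.6 size 142.0x9.5 ang 89.7 area 88
red     px [474.  69.] centre 900.8 -659.8 size 110.1x55.4 ang 89.5 area 172
red     px [142.  67.] centre 922.0 395.0 size 29.6x29.0 ang -0.4 area 70
yellow  px [330. 157.] centre 628.2 -196.3 size 79.4x42.1 ang -3.5 area 312
blue    px [350. 157.] centre 627.1 -258.5 size 76.0x40.1 ang -1.5 area 312
blue    px [265.  84.] centre 875.2 -5.6 size 303.5x143.6 ang 89.6 area 2846
box corners z50 [[0.677, -0.081, 0.05], [0.676, -0.303, 0.05], [0.576, -0.303, 0.05], [0.577, -0.083, 0.05]]
```

View pics/crop1.png

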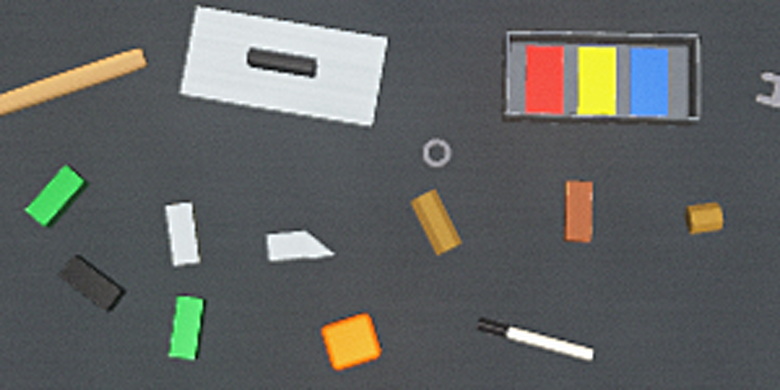

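The crop confirms the choice. In `crop1` the square-ended alu is at (182,233), brass at (436,221) and copper at (579,211), each measuring 70 x 30. The mitred bar (299,246) and offcut (705,218) stay put. I move over the alu now, then refine with the wrist camera.

```bash
python3 -m crank '[0,0,0.058,0.036,-0.029,0,60, 0,0,0.058,0.036,-0.029,0,60, 0,0,0.058,0.036,-0.029,0,60, 0,0,0.058,0.036,-0.029,0,60, 0,0,0.058,0.036,-0.029,0,60, 0,0,0.058,0.036,-0.029,0,60, 0,0,0.058,0.036,-0.029,0,60, 0,0,0.056,0.03,-0.03,0,60, 0,0,0,0,0,0,60, 0,0,0,0,0,0,60]' 40
python3 - <<'E'
from h import *
g=shot('wrist','w_alu'); s=observe(); R=np.array(s['tool_rot']); print(np.round(s['position'],4),np.degrees(np.arctan2(R[1,0],R[0,0])),R[:,2].round(4))
blobs(g,'white',.03,400)
E
```

```text
time_s: 1.2
position: [0.4479, 0.2909, 0.245]
tool_rot: [[-0.153, 0.988, -0.001], [0.988, 0.153, -0.0], [0.0, -0.001, -1.0]]
ft_force: [-0.6, 0.6, 0.7]
grip_width: 0.0512
[0.4472 0.2916 0.2452] 98.91430605032569 [-7.e-04  0.e+00 -1.e+00]
white   px [214. 319.] centre 640.9 271.3 size 81.1x59.7 ang -9.8 area 2302
white   px [476. 301.] centre 567.0 574.4 size 48.7x23.3 ang 19.2 area 528
white   px [ 94. 277.] centre 615.1 134.1 size 103.0x77.8 ang 80.0 area 2642
white   px [261. 173.] centre 450.5 299.4 size 70.4x29.9 ang 8.4 area 1792
white   px [138. 140.] centre 437.0 163.1 size 74.4x32.5 ang -85.3 area 1762
```

View pics/w_alu.png

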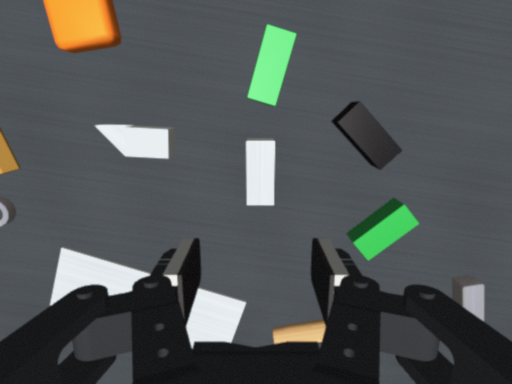

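Wrist picture: the alu blank is at (261,173) and the fingers' tips at (195,240) and (318,240). Wrist and top disagree by about (4,8) mm, so I check both against known robot points and the side view.

Run:
```python
from h import *
s=observe(); R=np.array(s['tool_rot']); p=np.array(s['position'])
w=shot('wrist');t=shot('top','top2');d=shot('side','side2')
for off in (0,.007,.014):
  q=np.array([p+R@np.array([a*.0256,0,off]) for a in(-1,1)]+[p+R@np.array([0,0,off])])
  print(off,'wrist',proj(w,q).round(1).tolist(),'side',proj(d,q).round(1).tolist(),'top',proj(t,q).round(1).tolist())
A=np.array([[.447,.291,.03],[.4505,.2994,.03]])
print('side alu',proj(d,A).round(1).tolist()); 
blobs(d,'white',.03,150,roi=(165,145,225,205))
print('top of base',proj(t,[[0,0,0],[0.12,0,0],[0,.1,0],[0,-.1,0]]).round(0).tolist())
a=cv2.resize(d['frame'][120:300,130:330,::-1],None,fx=4,fy=4)
cv2.imwrite('pics/side2c.png',cv2.resize(a,(600,540)))
```

```text
0 wrist [[191.4, 265.9], [311.3, 265.8], [251.3, 265.9]] side [[181.0, 82.0], [167.3, 76.5], [174.0, 79.2]] top [[165.5, 208.0], [145.7, 211.2], [155.6, 209.6]]
0.007 wrist [[194.3, 258.6], [308.7, 258.5], [251.5, 258.5]] side [[181.4, 85.0], [167.8, 79.4], [174.5, 82.2]] top [[166.0, 208.2], [146.3, 211.4], [156.2, 209.8]]
0.014 wrist [[197.0, 251.9], [306.3, 251.8], [251.7, 251.8]] side [[181.8, 88.0], [168.3, 82.3], [174.9, 85.1]] top [[166.5, 208.4], [146.9, 211.6], [156.7, 210.0]]
side alu [[185.8, 158.4], [185.4, 156.7]]
white   px [208. 188.] centre 427.4 141.2 size 103.4x53.7 ang -87.0 area 396
white   px [187. 163.] centre 441.6 271.0 size 96.1x68.1 ang 9.0 area 410
top of base [[268.0, 367.0], [268.0, 325.0], [234.0, 367.0], [302.0, 367.0]]
```

View pics/side2c.png

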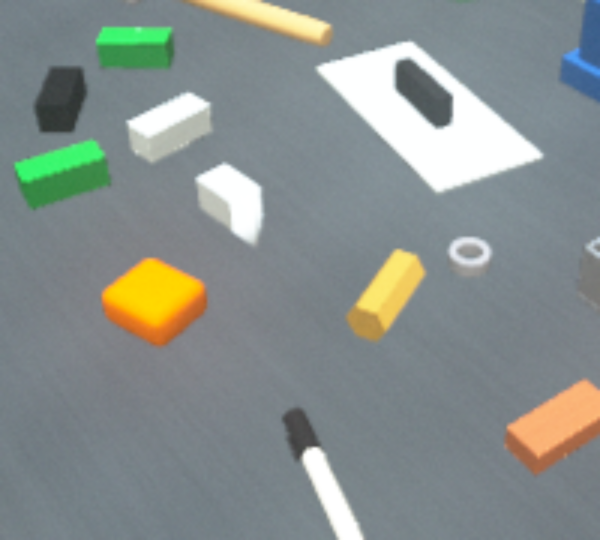

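Side crop: the alu top face is centred near full-frame (187,159), which favours the top-view estimate, with the wrist biased a few mm. I go down halfway and look again, where the bias is small.

```bash
python3 -m crank '[0,0,0,0.002,0.004,-0.045,60, 0,0,0,0,0,-0.045,60, 0,0,0,0,0,-0.045,60, 0,0,0,0,0,0,60]'
python3 - <<'E'
from h import *
g=shot('wrist','w_alu2'); s=observe(); R=np.array(s['tool_rot']); print(np.round(s['position'],4))
blobs(g,'white',.03,400)
E
```

```text
time_s: 1.8
position: [0.4464, 0.2952, 0.1059]
tool_rot: [[-0.157, 0.988, -0.01], [0.988, 0.157, -0.004], [-0.002, -0.01, -1.0]]
ft_force: [-0.5, 0.3, 1.3]
grip_width: 0.051
[0.4483 0.2958 0.1093]
white   px [257. 216.] centre 450.7 298.5 size 70.3x30.2 ang 8.8 area 4606
white   px [ 57. 162.] centre 435.8 166.8 size 65.5x34.1 ang -84.3 area 4628
```

View pics/w_alu2.png

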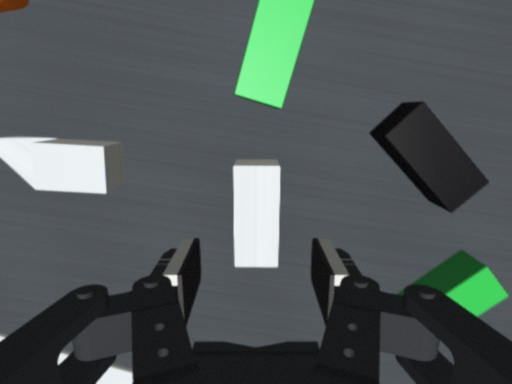

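The blank sits centred between the fingers (257 against 256) and aligned. I descend and grip.

```bash
python3 -m crank '[0,0,0,0.001,0,-0.04,60, 0,0,0,0,0,-0.035,60, 0,0,0,0,0,-0.017,60, 0,0,0,0,0,0,60, 0,0,0,0,0,0,0, 0,0,0,0,0,0,0, 0,0,0,0,0,0,0, 0,0,0,0,0,0,0, 0,0,0,0,0,0,0]' 50
```

```text
time_s: 2.75
position: [0.452, 0.2962, 0.021]
tool_rot: [[-0.156, 0.988, 0.005], [0.988, 0.156, 0.002], [0.001, 0.005, -1.0]]
ft_force: [-0.2, 1.0, 7.2]
grip_width: 0.0291
```

```bash
python3 -m crank '[0,0,0,0,0,0.05,0, 0,0,0,0,0,0.05,0, 0,0,-0.012,0.014,-0.043,0.01,0, 0,0,-0.012,0.014,-0.043,0.01,0, 0,0,-0.012,0.014,-0.043,0,0, 0,0,-0.012,0.014,-0.043,0,0, 0,0,-0.012,0.014,-0.043,0,0, 0,0,-0.012,0.014,-0.043,0,0, 0,0,-0.012,0.014,-0.043,0,0, 0,0,-0.012,0.014,-0.043,0,0, 0,0,-0.012,0.014,-0.043,0,0, 0,0,-0.012,0.014,-0.043,0,0, 0,0,-0.012,0.014,-0.043,0,0, 0,0,-0.012,0.014,-0.042,0,0, 0,0,-0.012,0.009,-0.04,0,0, 0,0,0,0,0,0,0, 0,0,0,0,0,0,0]'
python3 - <<'E'
from h import *
g=shot('wrist','w_box'); s=observe(); R=np.array(s['tool_rot']); print(np.round(s['position'],4),np.degrees(np.arctan2(R[1,0],R[0,0])),s['grip_width'])
for c in('red','yellow','blue'): blobs(g,c,.006,400)
E
```

```text
time_s: 4.45
position: [0.6274, -0.2602, 0.1393]
tool_rot: [[0.001, 1.0, 0.001], [1.0, -0.001, -0.0], [-0.0, 0.001, -1.0]]
ft_force: [0.0, 0.6, -1.9]
grip_width: 0.0288
[ 0.6274 -0.2591  0.1393] 90.01724308638669 0.029362351561787233
red     px [415. 193.] centre 633.2 -126.9 size 82.1x42.9 ang -1.5 area 4870
yellow  px [340. 192.] centre 631.6 -188.5 size 82.8x43.4 ang -1.5 area 4998
blue    px [267. 158.] centre 603.1 -249.4 size 43.8x29.7 ang 88.5 area 1702
```

View pics/w_box.png

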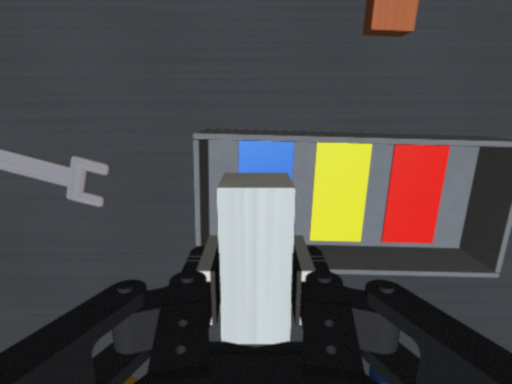

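The wrist picture shows blue (266,142..), yellow (340,192) and red (415,193), with the box walls clear around them. The box yaw is −1.5°. The blue middle lies about 7 mm to the +y side of the tool. I correct, lower and release.

```bash
python3 -m crank '[0,0,-0.026,0.0015,0.007,0,0, 0,0,0,0,0,-0.04,0, 0,0,0,0,0,-0.04,0, 0,0,0,0,0,-0.02,0, 0,0,0,0,0,-0.013,0, 0,0,0,0,0,0,0, 0,0,0,0,0,0,0, 0,0,0,0,0,0,55, 0,0,0,0,0,0,55, 0,0,0,0,0,0,55]'
python3 -m crank '[0,0,0,0,0,0.04,55, 0,0,0,0,0,0.04,55, 0,0,0,0,0,0.04,55, 0,0,0,0,0.01,0.03,60, 0,0,0,0,0,0,60]'
python3 - <<'E'
from h import *
g=shot('wrist','w_box2'); s=observe(); print(np.round(s['position'],4))
for c in('red','yellow','blue'): blobs(g,c,.006,300)
blobs(g,'white',.036,400)
g=shot('top');blobs(g,'brass',.028);blobs(g,'white',.036,roi=(280,125,390,185))
E
```

```text
time_s: 5.5
position: [0.6292, -0.2526, 0.0258]
tool_rot: [[0.026, 1.0, 0.001], [1.0, -0.026, -0.0], [-0.0, 0.001, -1.0]]
ft_force: [0.7, -0.9, 0.4]
grip_width: 0.0472
time_s: 6.0
position: [0.6305, -0.2424, 0.1807]
tool_rot: [[0.025, 1.0, 0.008], [1.0, -0.025, -0.004], [-0.004, 0.008, -1.0]]
ft_force: [1.3, 0.1, 0.0]
grip_width: 0.0514
[ 0.6297 -0.2425  0.1777]
red     px [377. 176.] centre 633.3 -127.0 size 80.5x42.1 ang -1.5 area 3688
yellow  px [312. 175.] centre 631.3 -188.6 size 81.4x42.9 ang -1.4 area 3794
blue    px [393. 371.] centre 852.0 -87.4 size 46.4x39.5 ang 4.4 area 692
blue    px [246. 169.] centre 629.8 -250.0 size 83.4x43.8 ang -1.5 area 926
white   px [ 61. 164.] centre 607.3 -409.3 size 88.5x32.1 ang 74.9 area 1809
white   px [246. 181.] centre 627.8 -248.9 size 69.8x28.9 ang -1.3 area 2660
brass   px [372. 210.] centre 462.5 -313.8 size 36.6x33.1 ang 89.8 area 113
brass   px [120. 160.] centre 618.3 450.2 size 232.7x24.8 ang -71.5 area 513
brass   px [464. 103.] centre 791.1 -606.5 size 142.1x8.3 ang -0.3 area 66
brass   px [401.  81.] centre 856.6 -417.8 size 120.7x91.9 ang -27.8 area 859
brass   px [482.  33.] centre 1025.2 -658.0 size 212.8x206.1 ang 86.3 area 2464
brass   px [422.  34.] centre 1027.1 -476.0 size 190.3x97.0 ang 5.5 area 808
```

View pics/w_box2.png

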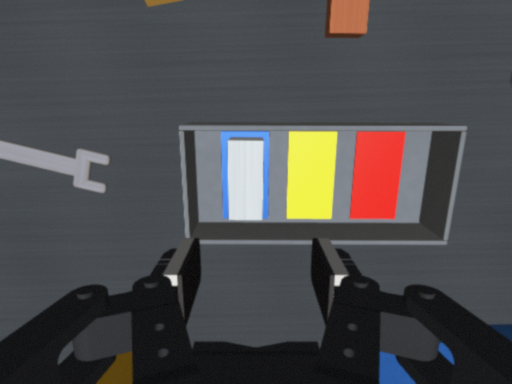

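The alu blank lies on the blue mat, centred to within about 2 mm and parallel at (246,181). Next is copper.

```bash
python3 -m crank '[0,0,0,-0.04,0.02,-0.016,60, 0,0,0,-0.04,0.02,-0.016,60, 0,0,0,-0.04,0.02,-0.016,60, 0,0,0,-0.036,0.02,-0.02,60, 0,0,0,0,0,0,60, 0,0,0,0,0,0,60]'
python3 - <<'E'
from h import *
g=shot('wrist','w_cu'); s=observe(); R=np.array(s['tool_rot']); print(np.round(s['position'],4),np.degrees(np.arctan2(R[1,0],R[0,0])))
blobs(g,'copper',.02,400); blobs(g,'brass',.028,400)
E
```

```text
time_s: 6.7
position: [0.4722, -0.1622, 0.1063]
tool_rot: [[0.026, 1.0, -0.002], [1.0, -0.026, 0.001], [0.001, -0.002, -1.0]]
ft_force: [0.3, -0.3, 0.8]
grip_width: 0.051
[ 0.4735 -0.163   0.107 ] 88.50633339868443
copper  px [252. 210.] centre 475.7 -162.2 size 71.8x30.0 ang -2.0 area 4258
brass   px [ 41. 205.] centre 464.9 -300.3 size 52.4x30.1 ang -82.2 area 3092
brass   px [488. 186.] centre 463.3 -6.0 size 79.8x30.7 ang 25.9 area 4476
```

```bash
python3 -m crank '[0,0,-0.009,0.001,-0.002,-0.04,60, 0,0,0,0,0,-0.032,60, 0,0,0,0,0,-0.017,60, 0,0,0,0,0,0,60, 0,0,0,0,0,0,0, 0,0,0,0,0,0,0, 0,0,0,0,0,0,0, 0,0,0,0,0,0,0, 0,0,0,0,0,0,0, 0,0,0,0,0,0,0]' 70
python3 - <<'E'
from h import *
s=observe(); print(np.round(s['position'],4),np.round(s['ft_force'],1),s['grip_width'])
E
```

```text
time_s: 7.75
position: [0.475, -0.1651, 0.0195]
tool_rot: [[0.035, 0.999, 0.003], [0.999, -0.035, -0.002], [-0.002, 0.003, -1.0]]
ft_force: [0.3, 0.0, 6.3]
grip_width: 0.0282
[ 0.475  -0.1651  0.0195] [0.3 0.  6.3] 0.028180731663329073
```

```bash
python3 -m crank '[0,0,0,0,0,0.05,0, 0,0,0,0,0,0.05,0, 0,0,0.009,0.04,0.009,0.01,0, 0,0,0,0.04,0.009,0.01,0, 0,0,0,0.04,0.009,0,0, 0,0,0,0.0395,0.0085,0,0, 0,0,0,0,0,0,0, 0,0,0,0,0,0,0]'
python3 - <<'E'
from h import *
g=shot('wrist'); s=observe(); R=np.array(s['tool_rot']); print(np.round(s['position'],4),np.degrees(np.arctan2(R[1,0],R[0,0])),s['grip_width'])
blobs(g,'copper',.14,1000);
for c in('red','yellow'): blobs(g,c,.006,200)
E
```

```text
time_s: 8.55
position: [0.6333, -0.1285, 0.1372]
tool_rot: [[0.025, 1.0, -0.002], [1.0, -0.025, 0.001], [0.001, -0.002, -1.0]]
ft_force: [-1.3, -0.1, -4.1]
grip_width: 0.0284
[ 0.6328 -0.1288  0.1376] 88.53755565902975 0.028087991008922016
copper  px [257. 259.] centre 630.7 -126.2 size 71.6x29.5 ang -1.5 area 10588
yellow  px [179. 187.] centre 631.0 -188.0 size 81.9x43.1 ang -1.5 area 5115
```

```bash
python3 -m crank '[0,0,0,0.002,-0.001,-0.04,0, 0,0,0,0,0,-0.04,0, 0,0,0,0,0,-0.02,0, 0,0,0,0,0,-0.013,0, 0,0,0,0,0,0,0, 0,0,0,0,0,0,0, 0,0,0,0,0,0,55, 0,0,0,0,0,0,55, 0,0,0,0,0,0,55]'
python3 -m crank '[0,0,0,0,0,0.04,55, 0,0,0,0,0,0.04,55, 0,0,0,0,0,0.04,55, 0,0,0,0,-0.01,0.03,60, 0,0,0,0,0,0,60]'
python3 - <<'E'
from h import *
g=shot('wrist','w_box3'); s=observe(); print(np.round(s['position'],4))
blobs(g,'white',.036,400); blobs(g,'copper',.026,400)
for c in('red','yellow','blue'): blobs(g,c,.006,200)
E
```

```text
time_s: 9.5
position: [0.6359, -0.1302, 0.026]
tool_rot: [[0.026, 1.0, 0.001], [1.0, -0.026, -0.001], [-0.0, 0.001, -1.0]]
ft_force: [-0.1, -0.8, 0.7]
grip_width: 0.0472
time_s: 10.0
position: [0.6371, -0.1414, 0.1806]
tool_rot: [[0.026, 1.0, 0.009], [1.0, -0.026, -0.004], [-0.004, 0.009, -1.0]]
ft_force: [-0.1, -0.4, 0.2]
grip_width: 0.051
[ 0.6362 -0.1406  0.1776]
white   px [127. 176.] centre 627.6 -248.2 size 70.9x30.8 ang -1.9 area 2852
white   px [498. 175.] centre 633.3 56.1 size 105.9x37.7 ang 10.5 area 2952
white   px [423.  70.] centre 548.6 -8.3 size 28.7x28.4 ang 5.5 area 1138
copper  px [270. 179.] centre 636.0 -127.3 size 71.1x29.7 ang -1.5 area 2613
yellow  px [204. 171.] centre 631.2 -187.6 size 81.8x42.7 ang -1.5 area 3813
blue    px [289. 342.] centre 823.0 -109.4 size 74.4x10.4 ang 88.6 area 272
blue    px [149. 160.] centre 630.1 -249.0 size 82.9x43.5 ang -1.5 area 781
```

View pics/w_box3.png

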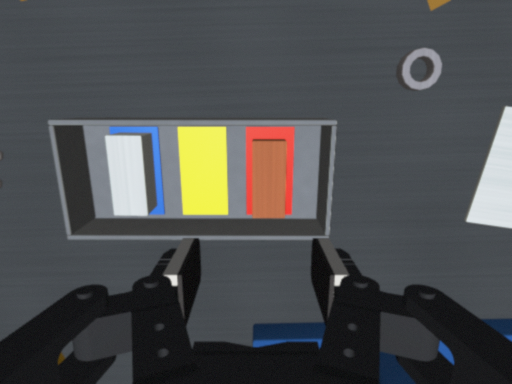

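Copper is on the red mat at (270,179), along it, about 2.5 mm off along the length. Now brass.

```bash
python3 -m crank '[0,0,0.096,-0.035,0.028,-0.014,60, 0,0,0.096,-0.035,0.028,-0.014,60, 0,0,0.096,-0.035,0.028,-0.014,60, 0,0,0.096,-0.035,0.028,-0.014,60, 0,0,0.096,-0.035,0.028,-0.014,60, 0,0,0,0,0,0,60, 0,0,0,0,0,0,60]'
python3 - <<'E'
from h import *
g=shot('wrist','w_br'); s=observe(); R=np.array(s['tool_rot']); print(np.round(s['position'],4),np.degrees(np.arctan2(R[1,0],R[0,0])))
blobs(g,'brass',.028,400);blobs(g,'brass',.014,400)
E
```

```text
time_s: 10.75
position: [0.46, 0.0005, 0.1048]
tool_rot: [[-0.439, 0.898, -0.001], [0.898, 0.439, 0.0], [0.001, -0.001, -1.0]]
ft_force: [0.2, 0.9, 1.6]
grip_width: 0.0512
[ 4.612e-01 -2.000e-04  1.052e-01] 115.99345330771493
brass   px [255. 209.] centre 462.2 2.7 size 72.9x30.1 ang 26.1 area 4664
brass   px [487.  88.] centre 329.3 93.8 size 50.1x40.1 ang 19.2 area 4530
brass   px [255. 209.] centre 466.4 4.8 size 77.9x32.2 ang 26.1 area 4664
brass   px [487.  88.] centre 324.4 102.1 size 53.5x42.8 ang 19.2 area 4530
```

View pics/w_br.png

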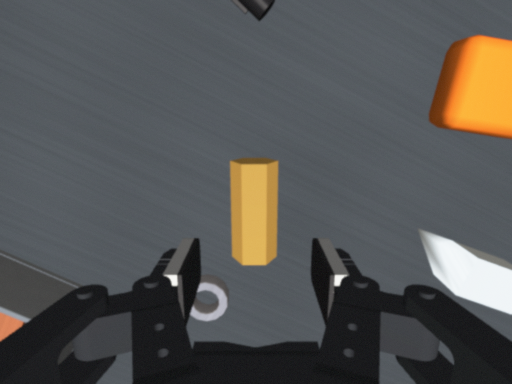

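Brass is centred between the fingers at (255,209) and clear of the ring at (208,300).

```bash
python3 -m crank '[0,0,0,0.001,0,-0.04,60, 0,0,0,0,0,-0.03,60, 0,0,0,0,0,-0.017,60, 0,0,0,0,0,0,60, 0,0,0,0,0,0,0, 0,0,0,0,0,0,0, 0,0,0,0,0,0,0, 0,0,0,0,0,0,0, 0,0,0,0,0,0,0, 0,0,0,0,0,0,0]' 90
python3 - <<'E'
from h import *
s=observe(); print(np.round(s['position'],4),np.round(s['ft_force'],1),s['grip_width'])
E
```

```text
time_s: 11.8
position: [0.4625, -0.0004, 0.0195]
tool_rot: [[-0.439, 0.899, 0.003], [0.899, 0.439, -0.001], [-0.002, 0.002, -1.0]]
ft_force: [-0.5, -1.1, 6.5]
grip_width: 0.0287
[ 4.625e-01 -4.000e-04  1.950e-02] [-0.5 -1.1  6.5] 0.028722120414139192
```

```bash
python3 -m crank '[0,0,0,0,0,0.05,0, 0,0,0,0,0,0.05,0, 0,0,-0.08,0.028,-0.032,0.01,0, 0,0,-0.08,0.028,-0.032,0.01,0, 0,0,-0.08,0.028,-0.032,0,0, 0,0,-0.08,0.028,-0.032,0,0, 0,0,-0.08,0.028,-0.032,0,0, 0,0,-0.08,0.029,-0.03,0,0, 0,0,0,0,0,0,0, 0,0,0,0,0,0,0]'
python3 - <<'E'
from h import *
g=shot('wrist','w_br2'); s=observe(); R=np.array(s['tool_rot']); print(np.round(s['position'],4),np.degrees(np.arctan2(R[1,0],R[0,0])),s['grip_width'])
blobs(g,'brass',.148,1000)
for c in('red','yellow','blue'): blobs(g,c,.006,150)
E
```

```text
time_s: 12.8
position: [0.6303, -0.1903, 0.1374]
tool_rot: [[0.026, 1.0, -0.002], [1.0, -0.026, 0.001], [0.001, -0.002, -1.0]]
ft_force: [-0.6, 0.7, -4.2]
grip_width: 0.0287
[ 0.6299 -0.1896  0.1378] 88.54529915412166 0.02822941422847461
brass   px [257. 261.] centre 626.8 -187.7 size 71.8x28.5 ang -1.6 area 10992
red     px [308. 207.] centre 645.3 -145.0 size 55.2x6.2 ang -0.5 area 348
red     px [349. 149.] centre 598.9 -114.4 size 19.0x11.8 ang 88.5 area 267
yellow  px [255. 161.] centre 607.5 -187.5 size 42.7x34.5 ang 88.5 area 2144
blue    px [192. 176.] centre 629.7 -249.7 size 82.3x43.8 ang -1.5 area 972
```

View pics/w_br2.png

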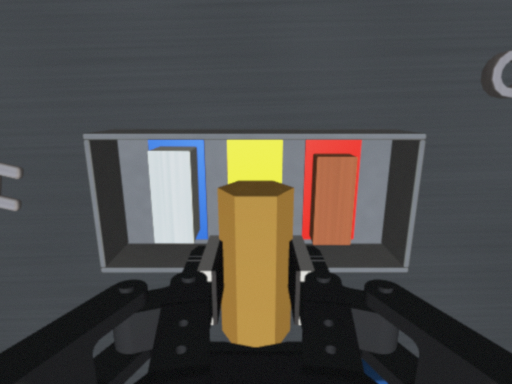

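The held brass lines up over the yellow mat (column 257 against 255). I lower and release.

```bash
python3 -m crank '[0,0,0,0.0015,0,-0.04,0, 0,0,0,0,0,-0.04,0, 0,0,0,0,0,-0.02,0, 0,0,0,0,0,-0.013,0, 0,0,0,0,0,0,0, 0,0,0,0,0,0,0, 0,0,0,0,0,0,50, 0,0,0,0,0,0,50, 0,0,0,0,0,0,50]'
python3 -m crank '[0,0,0,0,0,0.04,50, 0,0,0,0,0,0.04,50, 0,0,0,0,0,0.04,50, 0,0,0,0,0,0.04,60, 0,0,0,0,0,0.04,60, 0,0,0,0,0,0,60, 0,0,0,0,0,0,60]'
python3 - <<'E'
from h import *
g=shot('wrist','w_box4'); s=observe(); print(np.round(s['position'],4))
blobs(g,'white',.036,400); blobs(g,'copper',.026,400);blobs(g,'brass',.034,400)
for c in('red','yellow','blue'): blobs(g,c,.006,150)
t=shot('top','top4')
for z in (.013,.047): blobs(t,'white',z,1000,roi=(150,110,260,190))
blobs(t,'black',.047,20,vmin=20,roi=(150,110,260,190))
h=cv2.cvtColor(t['frame'],cv2.COLOR_RGB2HSV); print(h[148:152,195:225:3,2])
E
```

```text
time_s: 13.75
position: [0.6324, -0.1902, 0.026]
tool_rot: [[0.026, 1.0, 0.001], [1.0, -0.026, -0.001], [-0.001, 0.001, -1.0]]
ft_force: [-0.2, 0.1, 0.4]
grip_width: 0.0428
time_s: 14.45
position: [0.6321, -0.1901, 0.2261]
tool_rot: [[0.026, 1.0, 0.002], [1.0, -0.026, -0.001], [-0.001, 0.002, -1.0]]
ft_force: [0.3, -0.3, -1.0]
grip_width: 0.0512
[ 0.6318 -0.1899  0.2247]
white   px [ 43. 160.] centre 610.2 -398.9 size 73.0x33.3 ang 74.0 area 1220
white   px [194. 172.] centre 628.7 -248.1 size 71.2x29.4 ang -1.9 area 2056
white   px [504. 180.] centre 642.6 51.3 size 83.2x25.9 ang 10.2 area 1089
white   px [344. 169.] centre 629.3 -100.7 size 77.6x19.6 ang -1.6 area 1455
white   px [284. 170.] centre 627.8 -160.0 size 77.6x16.2 ang -1.5 area 1050
white   px [227. 169.] centre 625.8 -215.7 size 78.5x16.2 ang -1.5 area 1070
white   px [167. 169.] centre 624.3 -274.8 size 78.5x19.3 ang -1.5 area 1448
white   px [448.  80.] centre 548.4 -9.7 size 29.4x29.1 ang 48.6 area 844
copper  px [314. 174.] centre 635.9 -128.4 size 69.4x31.9 ang -1.5 area 2025
brass   px [257. 174.] centre 634.3 -186.5 size 70.9x29.7 ang -1.5 area 1996
brass   px [122.   9.] centre 483.4 -300.6 size 42.3x17.2 ang 88.5 area 842
yellow  px [256. 163.] centre 631.6 -188.0 size 80.8x41.9 ang -0.8 area 692
blue    px [386. 360.] centre 880.9 -27.5 size 21.4x19.1 ang -1.5 area 168
blue    px [310. 331.] centre 838.3 -125.5 size 43.6x38.8 ang -1.5 area 742
blue    px [495. 319.] centre 830.4 97.2 size 45.6x27.1 ang 88.5 area 384
blue    px [208. 157.] centre 630.0 -249.3 size 82.7x43.4 ang -1.5 area 542
white   px [210. 151.] centre 647.4 175.8 size 231.1x107.4 ang 80.0 area 2448
white   px [210. 151.] centre 640.4 172.6 size 225.6x104.9 ang 80.0 area 2448
[[ 24  74  79  76  75  71  65  58  57 211]
 [ 78  42  49  78  85  81  76  76  69 214]
 [181  17  34  42  59  78  88  81  75 180]
 [204 190  39  20  38  43  54  81  88 212]]
```

View pics/w_box4.png

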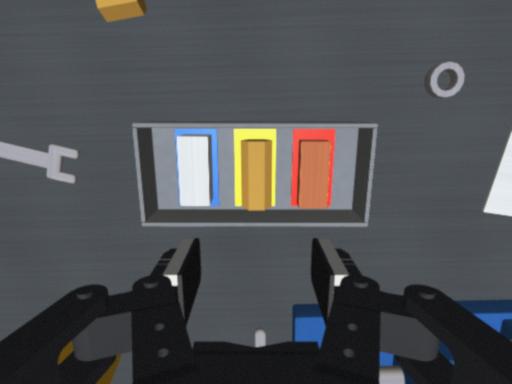

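All three blanks lie in the box on their mats, with at most 3 mm of offset along the length and parallel to the mats: alu (194,172), brass (257,174), copper (314,174). Next I turn the jaws and go over the lid handle.

```bash
python3 -m crank '[0,0,-0.143,0.0015,0.031,-0.005,60, 0,0,-0.143,0.0015,0.031,-0.005,60, 0,0,-0.143,0.0015,0.031,-0.005,60, 0,0,-0.143,0.0015,0.031,-0.005,60, 0,0,-0.143,0.0015,0.031,-0.005,60, 0,0,-0.143,0.0015,0.031,-0.005,60, 0,0,-0.143,0.0015,0.031,-0.005,60, 0,0,-0.143,0.0015,0.031,-0.005,60, 0,0,-0.143,0.0015,0.031,-0.005,60, 0,0,-0.143,0.0015,0.031,-0.005,60, 0,0,-0.143,0.0015,0.031,-0.005,60, 0,0,-0.143,0.0015,0.03,-0.005,60, 0,0,0,0,0,0,60, 0,0,0,0,0,0,60]'
python3 - <<'E'
from h import *
g=shot('wrist','w_lid'); s=observe(); R=np.array(s['tool_rot']); print(np.round(s['position'],4),np.degrees(np.arctan2(R[1,0],R[0,0])),s['grip_width'])
blobs(g,'white',.013,3000)
E
```

```text
time_s: 15.95
position: [0.6496, 0.1813, 0.1638]
tool_rot: [[0.986, -0.167, -0.003], [-0.167, -0.986, -0.0], [-0.002, 0.001, -1.0]]
ft_force: [0.5, -0.4, 0.1]
grip_width: 0.0514
[0.6498 0.1805 0.1643] -9.703606163332866 0.05112632932873369
white   px [258. 169.] centre 652.0 182.5 size 230.3x107.0 ang 80.1 area 31706
```

View pics/w_lid.png

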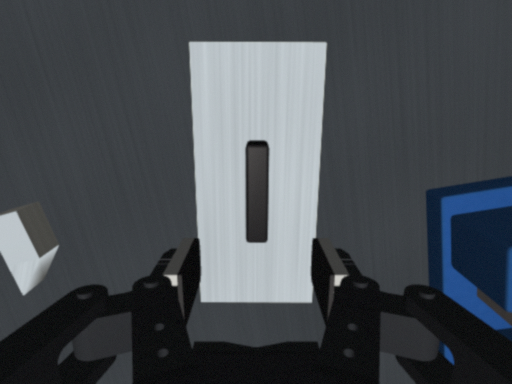

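The whole lid is in view: handle (257,191), plate centre (652,182.5), aligned with the jaws to 0.2°. I descend and grip.

```bash
python3 -m crank '[0,0,-0.003,0,0.0025,-0.045,60, 0,0,0,0,0,-0.045,60, 0,0,0,0,0,-0.025,60, 0,0,0,0,0,-0.014,60, 0,0,0,0,0,0,60, 0,0,0,0,0,0,0, 0,0,0,0,0,0,0, 0,0,0,0,0,0,0, 0,0,0,0,0,0,0, 0,0,0,0,0,0,0, 0,0,0,0,0,0,0, 0,0,0,0,0,0,0]' 90
python3 - <<'E'
from h import *
s=observe(); print(np.round(s['position'],4),np.round(s['ft_force'],1),s['grip_width'])
E
```

```text
time_s: 17.2
position: [0.6509, 0.1834, 0.0385]
tool_rot: [[0.985, -0.173, 0.003], [-0.173, -0.985, 0.0], [0.003, -0.001, -1.0]]
ft_force: [-0.9, -0.2, 7.0]
grip_width: 0.0158
[0.6509 0.1834 0.0385] [-0.9 -0.2  7. ] 0.015790608024343133
```

```bash
python3 -m crank '[0,0,0,0,0,0.03,0, 0,0,0,0,0,0.03,0, 0,0,0,0,0,0.03,0, 0,0,0.012,-0.0015,-0.031,0,0, 0,0,0.012,-0.0015,-0.031,0,0, 0,0,0.012,-0.0015,-0.031,0,0, 0,0,0.012,-0.0015,-0.031,0,0, 0,0,0.012,-0.0015,-0.031,0,0, 0,0,0.012,-0.0015,-0.031,0,0, 0,0,0.012,-0.0015,-0.031,0,0, 0,0,0.012,-0.0015,-0.031,0,0, 0,0,0.012,-0.0015,-0.031,0,0, 0,0,0.012,-0.0015,-0.031,0,0, 0,0,0.012,-0.0015,-0.031,0,0, 0,0,0.014,-0.0025,-0.0325,0,0, 0,0,0,0,0,0,0, 0,0,0,0,0,0,0]'
python3 - <<'E'
from h import *
g=shot('wrist','w_lid2'); s=observe(); R=np.array(s['tool_rot']); print(np.round(s['position'],4),np.degrees(np.arctan2(R[1,0],R[0,0])),R[:,2].round(3),s['grip_width'],np.round(s['ft_force'],1))
blobs(g,'white',.103,3000)
d=shot('side','side_lid'); 
im=np.hstack([cv2.resize(g['frame'],None,fx=.75,fy=.75)[:, :, ::-1], cv2.resize(d['frame'][130:322,256:512,::-1],(384,288))]); cv2.imwrite('pics/lid2.png',im)
E
```

```text
time_s: 18.9
position: [0.6308, -0.1904, 0.1263]
tool_rot: [[1.0, -0.029, -0.0], [-0.029, -1.0, 0.0], [-0.0, -0.0, -1.0]]
ft_force: [-0.2, 1.1, -3.7]
grip_width: 0.0161
[ 0.6309 -0.1895  0.1264] -1.6077144938804815 [-0.     0.001 -1.   ] 0.016118380476261313 [-0.5  0.9 -3.4]
white   px [256. 139.] centre 633.3 -145.6 size 132.1x104.7 ang 88.3 area 56857
```

View pics/lid2.png

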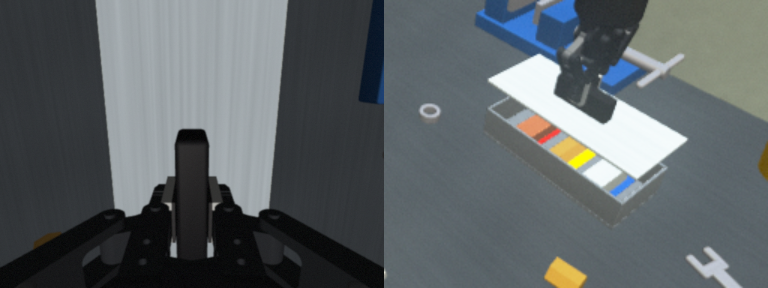

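The lid hangs level above the box and parallel to it. I lower it slowly and watch the force.

```bash
python3 -m crank '[0,0,0,0,0,-0.02,0, 0,0,0,0,0,-0.01,0, 0,0,0,0,0,-0.006,0, 0,0,0,0,0,-0.004,0, 0,0,0,0,0,0,0]'; python3 -m crank '[0,0,0,0,0,-0.003,0, 0,0,0,0,0,-0.002,0, 0,0,0,0,0,0,0, 0,0,0,0,0,0,0]'
python3 - <<'E'
from h import *
d=shot('side'); t=shot('top'); cv2.imwrite('pics/lid3.png',np.hstack([cv2.resize(d['frame'][160:304,300:492,::-1],(384,288)),cv2.resize(t['frame'][120:192,280:376,::-1],(384,288))]))
E
```

```text
time_s: 19.5
position: [0.6311, -0.1898, 0.0861]
tool_rot: [[1.0, -0.028, -0.0], [-0.028, -1.0, 0.0], [-0.0, -0.0, -1.0]]
ft_force: [0.1, 0.5, -2.9]
grip_width: 0.0164
time_s: 19.9
position: [0.6311, -0.1901, 0.0815]
tool_rot: [[1.0, -0.028, 0.0], [-0.028, -1.0, -0.0], [0.0, 0.0, -1.0]]
ft_force: [0.6, 0.5, -2.9]
grip_width: 0.0161
```

View pics/lid3.png

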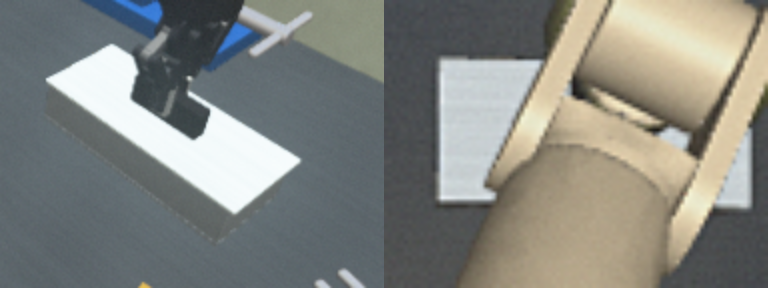

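The plug is inside, with no side force and the lid about 1 mm above its seat. I lower to contact, release and retreat.

```bash
python3 -m crank '[0,0,0,0,0,-0.0015,0, 0,0,0,0,0,0,0, 0,0,0,0,0,0,0]'; python3 -m crank '[0,0,0,0,0,0,50, 0,0,0,0,0,0,50, 0,0,0,0,0,0,50, 0,0,0,0,0,0,50, 0,0,0,0,0,0.02,50, 0,0,0,0,0,0.04,50, 0,0,0,0,0,0.04,50, 0,0,0,0,0.03,0.035,60, 0,0,0,-0.02,0.04,0.02,60, 0,0,0,-0.03,0.04,0,60, 0,0,0,-0.03,0.04,0,60, 0,0,0,-0.03,0.04,0,60, 0,0,0,-0.03,0.04,0,60, 0,0,0,0,0,0,60, 0,0,0,0,0,0,60]'
python3 - <<'E'
from h import *
d=shot('side'); t=shot('top','top5')
cv2.imwrite('pics/lid4.png',np.hstack([cv2.resize(d['frame'][160:304,300:492,::-1],(384,288)),cv2.resize(t['frame'][120:264,190:382,::-1],(384,288))]))
blobs(t,'white',.055,1000,roi=(270,110,390,190)); blobs(t,'white',.03,100,roi=(195,190,235,240)); blobs(t,'brass',.028,60,roi=(340,190,390,230))
# plate corners seen in the side view against the seated model (top at 55 mm, box centre/yaw)
a=np.radians(-1.5); R2=np.array([[np.cos(a),-np.sin(a)],[np.sin(a),np.cos(a)]])
for z in(.055,.060): print(proj(d,[[*(np.array([.631,-.1905])+R2@[sx*.054,sy*.116]),z] for sx,sy in((-1,1),(1,1),(1,-1),(-1,-1))]).round(1).tolist())
m=cv2.inRange(cv2.cvtColor(d['frame'],cv2.COLOR_RGB2HSV),(0,0,200),(180,40,255)); m[:, :300]=0;m[:170]=0
c=max(cv2.findContours(m,0,2)[0],key=cv2.contourArea); print(cv2.approxPolyDP(cv2.convexHull(c),4,True)[:,0].tolist())
E
```

```text
time_s: 20.3
position: [0.6312, -0.1901, 0.0805]
tool_rot: [[1.0, -0.028, 0.001], [-0.028, -1.0, -0.0], [0.001, 0.0, -1.0]]
ft_force: [-2.6, 1.4, 2.5]
grip_width: 0.0161
time_s: 21.8
position: [0.4909, 0.0406, 0.2354]
tool_rot: [[1.0, -0.026, 0.001], [-0.026, -1.0, -0.0], [0.001, 0.0, -1.0]]
ft_force: [0.7, -0.6, -0.4]
grip_width: 0.0513
white   px [333. 154.] centre 628.3 -197.5 size 230.2x107.4 ang 88.4 area 2639
white   px [214. 220.] centre 432.6 158.8 size 63.1x30.0 ang -89.6 area 144
brass   px [371. 209.] centre 463.0 -312.9 size 40.0x31.4 ang -82.1 area 119
[[321.7, 199.2], [354.8, 181.4], [449.4, 239.3], [416.3, 266.0]]
[[322.0, 197.4], [355.2, 179.6], [450.3, 237.4], [417.1, 264.2]]
[[323, 199], [356, 182], [449, 241], [417, 267]]
```

View pics/lid4.png

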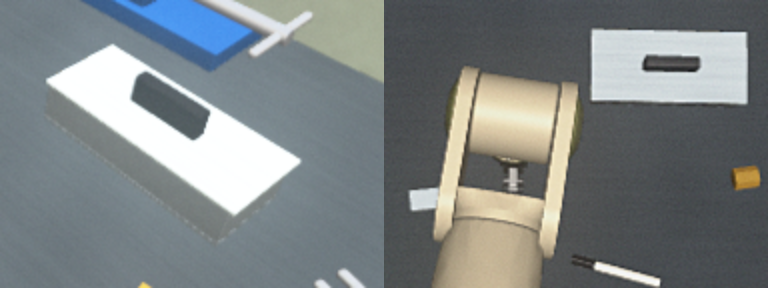

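The plate's four corners in the side view match the seated height of 55 mm to within 2 px, contact came at the predicted TCP height, and the rejects have not moved. Handing in.

```bash
python3 -c "
from rig import *
print(close_job())"
```

```text
the job is handed in; nothing more can be done
None
```

All three good blanks are in the kit box, alu on blue, copper on red and brass on yellow, and the lid is on. I handed the job in at about 22 s with the arm clear; no verdict was reported.

**Last checks**
- **Blanks:** parallel to their mats within about 0.5° and 1–2 mm off the middle across them. Along their length, copper and brass measured about 2.5–4 mm off-centre and alu about 1–2 mm; all lie fully on their mats.
- **Lid:** it touched down at the predicted tool height (0.0805 m). All four plate corners in the side view match the seated height within 2 px, and its yaw matches the box within 0.2°.
- **Rejects:** neither was touched. The offcut measured unchanged. The mitred bar was partly hidden by the arm in the last picture, but what showed was in place.

**What disagreed:** the top camera read y about 5–7 mm lower than the wrist camera, more than the stated 2 mm calibration. I checked the wrist camera against the fingers in its own picture and used it close up, less a sideways offset of about 2.5 mm.

**Contact force:** each grip showed 6–7 N upward at the wrist, probably the fingertips touching the bench or the lid plate. That is well below the limits.

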